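Seat a box-lid blank and hold the stamp ready for the mallet

ROBOT

A 6-joint arm with a two-finger parallel gripper is mounted at the origin on the work surface. World frame = base frame: x ahead of the robot, y to its left, z up, the work surface at z = 0. Lengths are in m, angles in rad, forces in N, time in s.
With the tool pointing down it reaches from about 0.3 to 0.775 m from the base axis. Payload 14.6 kg.
Tool frame: the origin (TCP) lies midway between the tips of the shut fingers; the grasp point (between the pads) lies 19 mm behind it (hold_point_z is the distance from the TCP to the grasp point, in m); z points along the fingers, y is the direction in which the jaws open and shut (so a half turn about z gives the same grasp; the last joint's range is limited). The gripper opens to 85 mm and grips with 20 to 120 N. Pads are 22 mm wide; open, the fingers measure 114 mm over their backs; the gripper's body (76 mm by 85 mm) begins 54 mm behind the grasp point. The pads swing forward as they close: fully open they stand 13 mm farther back than shut.
Start: joints at [1.112, 0.3, 1.521, -0, 1.321, -0.067], TCP at [0.21, 0.508, 0.231] pointing down, gripper open.
Joint ranges: [-3.03, 3.03], [-0.79, 2.21], [0.23, 2.52], [-1.04, 4.18], [0, 3.07], [-2.55, 2.55]. Speed limits (rad/s): [2.22, 2.22, 2.57, 3.14, 3.14, 3.14].

INTERFACE

Orientations are given as a rotation vector (axis times angle).
In Python, from workcell import * gives the robot as it stands.
- The arm moves only by the shell command python3 -m inch 'ROWS'. ROWS is a JSON object of lists of equal length, an entry for each row: "hand": the closure in counts, from 0 (fully open) to 255 (shut); "translation": the shift along the world's x, y, z in m, a list of three; "turn": the turn, a rotation vector about the world's x, y, z in degrees, a list of three. In form: {"hand": [hand, ...], "translation": [[tx, ty, tz], ...], "turn": [[rx, ry, rz], ...]}. A call has 1 to 12 rows; each row shifts and turns the commanded pose from where the row before left it; what a row does not reach is not made up. A row lasts 1/10 s, in which the tool goes at most 50 mm and 8.59 degrees, less where a joint would pass 70% of its speed; a pose out of reach is approached as far as the arm can. A call with a gripper value outside its range is refused whole. The fingers move at their own pace and stop on an object; the grip force is fixed at half the most. Time passes only in rows, so rows that do not move let the fingers close. It gives the time, the measured TCP pose, the force and the opening at its end, in the units of the state.
- get_obs(): the state, without advancing time (a new reading comes with each control period).
- capture(name): name is "side" or "top" or "wrist"; returns a dict with "img" (420x560x3 uint8, red, green, blue), "vfov" (degrees; the focal length in pixels is half the picture's height over the tangent of half this angle, whatever the lens; pixels are square), "cx", "cy" (the principal point, pixels), "T" (4x4, takes a point from camera to world coordinates). Camera axes: x right, y down, z forward; pixel columns grow to the right and rows downward; lengths in m; the calibration is good to about 2 mm. A picture is of the moment at which its call begins. There is no depth.
- finish_job(): hands the job in, once; it reports no verdict.
The state is a dict: "t": time; "qpos": joint angles; "dq": joint speeds; "joint_efforts": joint torques, N m; "eef_pos": TCP position; "tool_rot": TCP orientation; "force": force on the tool from outside, world axes, zero at the start; "wrist_torque": the same for the moment, N m; "finger_gap": opening from 0.0 (shut) to 1.0 (fully open).
Only numpy, scipy, OpenCV 4.12 (cv2) and the standard library are available. Lean on these libraries where they do the work, as an engineer would, in place of code of your own. Each camera call takes 0.05 s, during which the arm holds its last target. There are 200 camera calls.

TASK

Lay the rectangular leather-faced lid blank flat and fully home in the rectangular nest of the stamping template, leather side up, and let go of it. Then take the square-shanked steel stamp out of its block and set its lower end gently in the middle of the empty square outline on that lid, upright and with its sides in line with the outline, pressing lightly at about 5 N. Finish while still holding the stamp there, ready for the mallet, and leave everything else where it is.

Things in the scene. Friction and masses are not known exactly. Their poses are not given: they have to be found in the camera images.
- lid: The lid blank: a rigid plate of plywood with a tan leather face on top, 58 mm along its x, 90 mm along its y, 14 mm thick, about 60 g, lying flat on the bench, leather up. Origin: centre of its underside; z up through the leather. Along its y run three squares: two already stamped dark (14 mm, at y = -26 mm and 0) and one only outlined (at y = +26 mm).
- mark (a point): Centre of the empty square outline on the lid's leather face: dark lines, 19 mm between them inside, 23 mm outside, sides parallel to the lid's edges. It lies 26 mm along +y from the lid's centre, on the top face (14 mm above the underside). Its axes are those of the lid.
- jig: The fixed granite stamping slab, 272 mm along its x, 136 mm along its y and 20 mm high, with a hardwood template 256 x 120 x 5 mm on it (top at 25 mm). Three nests are cut through the template down to the granite: a rectangular one at x = +87 mm, an empty round one (68 mm) at x = -4 mm and a square one (68 mm, taken) at x = -84 mm. Origin: centre of its underside.
- nest (a point): Centre of the granite floor of the rectangular nest: 62 mm along the jig's x, 94 mm along its y, 5 mm deep, edges bevelled 2 mm. The lid fits either way round with 2 mm of play on each side and then stands 9 mm above the template. Axes are those of the jig.
- stand: The fixed stamp block of dark wood, 214 mm along its x, 62 mm along its y, 60 mm high. Three 16 mm square holes, 45 mm deep, on its centre line at x = -70, 0 and +70 mm, hold one upright stamp each. Origin: centre of its underside.
- stamp: The square-shanked steel stamp, 14 x 14 mm, 131 mm long, about 190 g, the only one with a square shank, standing upright in one of the three holes of the block (which one varies) with its lower 45 mm hidden and 86 mm above the block. Origin: centre of its lower, stamping end; z along the shank upwards, x and y across its flats. The stamping face is 13.5 mm square, in line with the shank.
- stamp_foot (a point): Centre of the stamp's lower, stamping face (the stamp's origin).
- square_lid: Not to be moved: a square blank, 64 x 64 x 14 mm, of the same plywood and leather, resting in the square nest of the template; two stamped squares. Origin: centre of its underside.
- round_lid: Not to be moved: a round blank, 64 mm across and 14 mm thick, lying on the mat. Origin: centre of its underside.
- round_stamp: Not to be moved: a hand stamp with a round shank 14 mm across, 130 mm long, standing in the stamp block. Origin: centre of its underside.
- mushroom_stamp: Not to be moved: a shorter round hand stamp, shank 14 mm across with an 18 mm mushroom head, 114 mm long, standing in the stamp block. Origin: centre of its underside.
- mallet: Not to be moved: a wooden mallet lying on its side: barrel head 64 mm thick and 104 mm long along its x, handle along its -y, ending 195 mm from the middle of the head. Origin: under the middle of its head.
- bottle: Not to be moved: a clear water bottle with a blue cap, 62 mm across, 190 mm high, standing. Origin: centre of its underside.
- wax_tin: Not to be moved: a flat round tin, 60 mm across, 32 mm high. Origin: centre of its underside.
- awl: Not to be moved: an awl with a wooden handle, 170 mm long, lying along its x. Origin: under the middle of its length.
Not all that is in view belongs to the job. Leave any purple or turquoise look-alike of the lid alone.

How it is judged:
On the way, in this order (a step that is already met when the one before it is completed fails the run):
1. the lid lies flat and fully home in the rectangular nest, leather up, released (horizontal distance between lid and nest below 0.004 m and z of lid in the frame of nest below 0.0015 m and angle between lid's own z axis and vertical below 0.03 rad and contact force between the fingers and lid below 0.05 N and linear speed of lid below 0.01 m/s), for 0.2 s.
2. the square stamp is held by the fingers, clear of its block (z of stamp_foot in the frame of stand above 0.062 m and contact force between the fingers and stamp above 2 N), for 0.2 s.
At the end, for the whole second after the job is handed in: Lid flat and home in its nest (4 mm; 1.5 mm in height), robot off it; the gripped stamp stands still on it, foot within 4.5 mm of the outline's centre, upright within 4 degrees, in line with the outline within 10 degrees (any quarter turn), pressing with 1 to 18 N (horizontal distance between lid and nest below 0.004 m and z of lid in the frame of nest below 0.0015 m and angle between lid's own z axis and vertical below 0.03 rad and distance between stamp_foot and mark below 0.0045 m and angle between stamp's own z axis and vertical below 0.07 rad and (angle between the x axis of stamp and the x axis of lid, either way round below 0.17 rad or angle between the x axis of stamp and the y axis of lid, either way round below 0.17 rad) and contact force between stamp and lid between 1 and 18 N and contact force between the fingers and stamp above 2 N and contact force between each of the arm, the fingers and lid below 0.05 N and linear speed of stamp below 0.01 m/s); the arm keeps its last pose, push and grip.
It fails at once if a bystander (other lids, other stamps, mallet, bottle, tin, awl) is moved more than 30 mm (distance of any of square_lid, round_lid, round_stamp, mushroom_stamp, mallet, bottle, wax_tin, awl from where it was at the start of the episode above 0.03 m).
It fails at once if the stamp is driven into the leather with more than 45 N (contact force between stamp and lid above 45 N).
It also fails if it takes over 54 s, if anything falls off the work surface, if the arm or the gripper's body presses on something with over 40 N, if the wrist force passes 120 N, or if a joint passes its speed limit or range.

## Working session

There is one attempt and no reset: what is moved stays moved. The work goes in short steps, Python scripts to look and compute and a shell command to move; the robot and the scene stay as the last step left them, time stands still between calls to the robot, and variables do not carry over. Pictures are saved under pics/ and viewed, about 8 in all and at most 12, crops included, and the job is handed in when it is done.

```bash
mkdir -p pics
cat > h.py <<'E'
import numpy as np, cv2
from workcell import *
def snap(n,f):
    c=capture(n); cv2.imwrite(f"pics/{f}.png",c["img"][:,:,::-1]); np.save(f"pics/{f}.npy",c,allow_pickle=True); return c
def load(f): return np.load(f"pics/{f}.npy",allow_pickle=True).item()
def foc(c): return c["img"].shape[0]/2/np.tan(np.radians(c["vfov"])/2)
def ray(c,u,v,z):
    f=foc(c); d=c["T"][:3,:3]@np.array([(u-c["cx"])/f,(v-c["cy"])/f,1]); o=c["T"][:3,3]
    return o+d*(z-o[2])/d[2]
def proj(c,p):
    q=np.linalg.inv(c["T"])@np.append(p,1); f=foc(c); return q[0]/q[2]*f+c["cx"],q[1]/q[2]*f+c["cy"]
E
python3 - <<'E'
from h import *
a=snap("top","top1");b=snap("side","side1")
for c in(a,b): print({k:(np.round(v,3) if k!="img" else v.shape) for k,v in c.items()})
print(get_obs())
cv2.imwrite("pics/both.png",cv2.resize(np.vstack([a["img"],b["img"]])[:,:,::-1],None,fx=.7,fy=.7))
E
```

```text
{'img': (420, 560, 3), 'vfov': np.float64(54.202), 'cx': np.float64(279.872), 'cy': np.float64(209.488), 'T': array([[-0.02 , -0.997,  0.077,  0.394],
       [-1.   ,  0.022,  0.019,  0.   ],
       [-0.021, -0.077, -0.997,  1.378],
       [ 0.   ,  0.   ,  0.   ,  1.   ]])}
{'img': (420, 560, 3), 'vfov': np.float64(49.625), 'cx': np.float64(272.276), 'cy': np.float64(206.609), 'T': array([[ 0.947, -0.178,  0.266,  0.183],
       [-0.32 , -0.575,  0.753, -0.851],
       [ 0.019, -0.799, -0.601,  0.736],
       [ 0.   ,  0.   ,  0.   ,  1.   ]])}
{'t': 0.1, 'qpos': array([ 1.11238403e+00,  3.00389587e-01,  1.52152110e+00, -1.28009053e-05,
        1.32067447e+00, -6.65757882e-02]), 'dq': array([ 8.28940514e-05, -2.38223009e-03, -7.71588308e-04,  5.87605623e-04,
        3.83717391e-05,  1.43629831e-03]), 'joint_efforts': array([ 1.34692578e-03, -5.44381070e+01, -3.62372124e+01, -3.93518076e-05,
        2.99148138e-03,  1.73438360e-05]), 'eef_pos': array([0.20994009, 0.50813425, 0.23079139]), 'tool_rot': array([-6.11512602e-01, -3.08125162e+00,  1.51056036e-03]), 'force': array([ 0.44237743,  0.32152343, -0.72014127]), 'wrist_torque': array([ 0.00447876,  0.03078828, -0.00961098]), 'finger_gap': 0.9981047472788563}
```

View pics/top1.png

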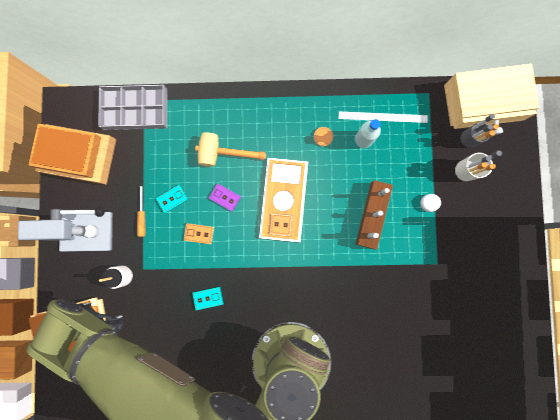

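View pics/side1.png

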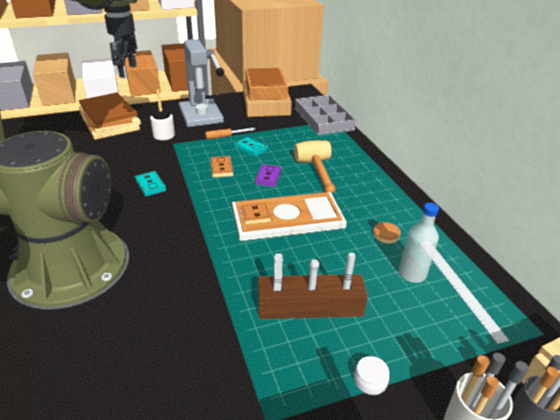

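The top view shows the tan lid at (199,233), between look-alikes: turquoise at (171,199) and (208,298), purple at (224,197). Only the tan one has the leather face. The jig is at (283,200) with its empty rectangular nest at (286,174) and the square lid at (280,223). The block is at (375,214), and its stamps are in the side view at (278,270), (314,275) and (350,270). Next I'll measure these and make an enlarged crop.

Run:
```python
from h import *
a=load("top1");b=load("side1");im=a["img"];hsv=cv2.cvtColor(im,cv2.COLOR_RGB2HSV)
def rect(mask,box,z,name):
    x0,y0,x1,y1=box;m=np.zeros_like(mask);m[y0:y1,x0:x1]=mask[y0:y1,x0:x1]
    m=cv2.morphologyEx(m,cv2.MORPH_CLOSE,np.ones((5,5),np.uint8))
    k=max(cv2.findContours(m,0,1)[0],key=cv2.contourArea)
    P=np.array([ray(a,*p[0],z)[:2] for p in k])
    r=cv2.minAreaRect((P*1000).astype(np.float32));print(name,r)
    print(np.round(cv2.boxPoints(r)))
orange=cv2.inRange(hsv,(5,80,100),(25,255,255))
teal=cv2.inRange(hsv,(75,60,40),(100,255,255))
rect(orange,(180,218,218,248),.014,"lid")
rect(cv2.bitwise_not(teal),(255,152,311,246),.02,"jig")
rect(orange,(255,152,311,246),.025,"template")
rect(cv2.inRange(hsv,(0,0,170),(180,60,255)),(268,160,303,186),.022,"nest")
brown=cv2.inRange(hsv,(0,60,20),(20,255,200))
rect(brown,(350,175,395,255),.06,"stand")
L=cv2.resize(im[215:250,178:222],None,fx=8,fy=8,interpolation=2)
J=cv2.resize(im[150:250,250:315],None,fx=5,fy=5,interpolation=2)[:400]
S=cv2.resize(b["img"][245:325,250:375],None,fx=4,fy=4,interpolation=2)
T=cv2.resize(im[175:255,350:400],None,fx=4,fy=4,interpolation=2)
C=np.zeros((600,800,3),np.uint8)
C[:280,:352]=L;C[280:600,:500]=S;C[:320,520:720]=T
cv2.imwrite("pics/crop1.png",C[:,:,::-1])
```

```text
lid ((426.51409912109375, 300.7027282714844), (92.36441802978516, 57.7856330871582), 80.7930908203125)
[[391. 260.]
 [448. 250.]
 [462. 342.]
 [405. 351.]]
jig ((543.87646484375, 33.80030059814453), (180.26385498046875, 288.047119140625), 83.01596069335938)
[[390. -38.]
 [676. -73.]
 [698. 106.]
 [412. 141.]]
template ((533.270751953125, 14.872272491455078), (117.63260650634766, 255.20863342285156), 83.01128387451172)
[[399. -28.]
 [653. -59.]
 [667.  58.]
 [414.  89.]]
nest ((626.0814819335938, 6.9163665771484375), (113.70237731933594, 77.50804138183594), 88.605224609375)
[[586. -49.]
 [663. -51.]
 [666.  63.]
 [589.  65.]]
stand ((475.1888732910156, -274.9138488769531), (67.34413146972656, 214.61007690429688), 73.84982299804688)
[[ 363. -277.]
 [ 569. -337.]
 [ 588. -272.]
 [ 381. -213.]]
```

View pics/crop1.png

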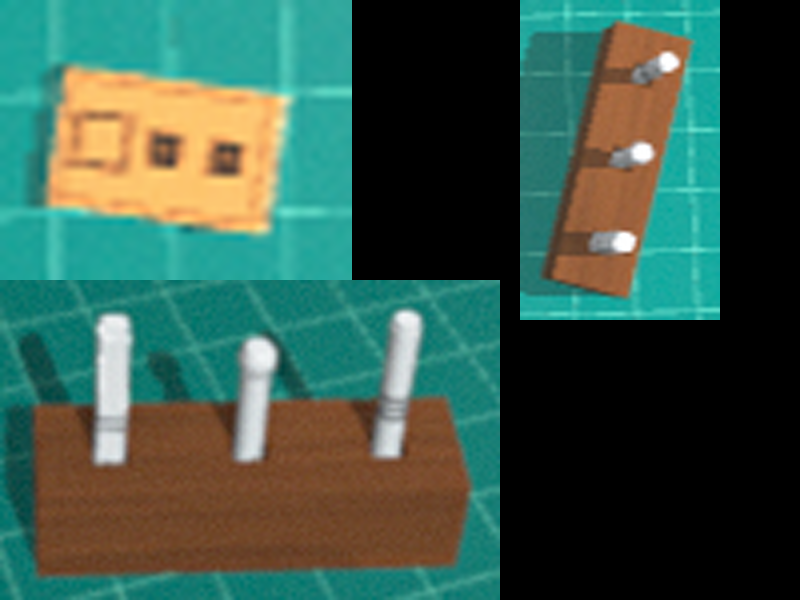

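The left stamp in the side view (278,270) is the square one: it has flat sides and a square foot. It is the stamp nearest the robot. The middle one has a mushroom head and the far one is round. The lid's empty outline is at its left (+y) end. I'll move above the lid now.

```bash
python3 -m inch '{"hand":[0,0,0,0,0,0,0,0,0,0,0,0],"translation":[[0.0217,-0.0207,0],[0.0217,-0.0207,0],[0.0217,-0.0207,0],[0.0217,-0.0207,0],[0.0217,-0.0207,0],[0.0217,-0.0207,0],[0.0217,-0.0207,0],[0.0217,-0.0207,0],[0.0217,-0.0207,0],[0.0217,-0.0207,0],[0,0,0],[0,0,0]],"turn":[[0,0,-7.7],[0,0,-7.7],[0,0,-7.7],[0,0,-7.7],[0,0,-7.7],[0,0,-7.7],[0,0,-7.7],[0,0,-7.7],[0,0,-7.7],[0,0,-7.7],[0,0,0],[0,0,0]]}'
cat >> h.py <<'E'
from scipy.spatial.transform import Rotation as R
def jaw():
    o=get_obs(); M=R.from_rotvec(o["tool_rot"]).as_matrix(); return o["eef_pos"].round(4),np.degrees(np.arctan2(M[1,1],M[0,1])).round(2),M[:,2].round(4),o["t"]
def mrect(c,mask,z,k=5):
    m=cv2.morphologyEx(mask,cv2.MORPH_CLOSE,np.ones((k,k),np.uint8))
    out=[]
    for q in cv2.findContours(m,0,1)[0]:
        if cv2.contourArea(q)<400: continue
        P=np.array([ray(c,*p[0],z)[:2] for p in q]); r=cv2.minAreaRect((P*1000).astype(np.float32))
        out.append((r,q[:,0].mean(0)))
    return out
E
python3 - <<'E'
from h import *
c=snap("wrist","w1");print(jaw(),c["T"].round(3))
hsv=cv2.cvtColor(c["img"],cv2.COLOR_RGB2HSV)
for r in mrect(c,cv2.inRange(hsv,(5,80,100),(25,255,255)),.014,9): print(r)
E
```

```text
t: 1.3
eef_pos: [0.427, 0.3011, 0.231]
tool_rot: [-2.396, -2.031, 0.001]
force: [-0.1, 0.1, -0.7]
finger_gap: 0.998
(array([0.4267, 0.3015, 0.2311]), np.float64(-9.36), array([-5.e-04, -1.e-04, -1.e+00]), 1.35) [[ 0.986 -0.155 -0.053  0.442]
 [-0.164 -0.937 -0.309  0.381]
 [-0.002  0.314 -0.95   0.374]
 [ 0.     0.     0.     1.   ]]
(((470.27508544921875, 23.850990295410156), (108.87085723876953, 124.23079681396484), 81.56283569335938), array([346.43071161, 359.98876404]))
(((427.0325622558594, 301.3113098144531), (90.0085678100586, 58.700496673583984), 80.57780456542969), array([285.58565737, 180.35059761]))
(((701.107421875, 182.544921875), (83.40248107910156, 232.3861846923828), 5.532803058624268), array([523.44130435, 222.36304348]))
```

View pics/w1.png

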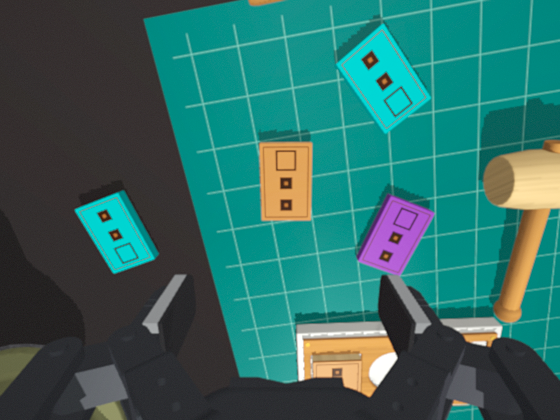

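The wrist view shows the lid at (286,180), leather up. It measures 90.0 x 58.7 mm, with the outline towards +y. The jaws are already lined up, so I'll go down and grip.

```bash
python3 -m inch '{"hand":[0,0,0,0,0,0,0,0,120,255,255,255],"translation":[[0,0,-0.04],[0,0,-0.04],[0,0,-0.04],[0,0,-0.04],[0,0,-0.03],[0,0,-0.02],[0,0,-0.0175],[0,0,0],[0,0,0],[0,0,0],[0,0,0],[0,0,0]],"turn":[[0,0,0],[0,0,0],[0,0,0],[0,0,0],[0,0,0],[0,0,0],[0,0,0],[0,0,0],[0,0,0],[0,0,0],[0,0,0],[0,0,0]]}'
python3 -m inch '{"hand":[255,255,255,255,255,255],"translation":[[0,0,0],[0,0,0],[0,0,0.02],[0,0,0.04],[0,0,0.04],[0,0,0]],"turn":[[0,0,0],[0,0,0],[0,0,0],[0,0,0],[0,0,0],[0,0,0]]}'
python3 -c "from h import *;print(jaw())"
```

```text
t: 2.55
eef_pos: [0.4275, 0.302, 0.0055]
tool_rot: [2.396, 2.031, 0.004]
force: [-3.4, 0.5, 7.9]
finger_gap: 0.651
t: 3.15
eef_pos: [0.4291, 0.3028, 0.1098]
tool_rot: [2.395, 2.03, 0.015]
force: [-0.1, 0.4, -1.3]
finger_gap: 0.652
(array([0.4291, 0.3028, 0.1098]), np.float64(-9.42), array([ 0.0083,  0.0051, -1.    ]), 3.15)
```

```bash
python3 -m inch '{"hand":[255,255,255,255,255,255,255,255,255,255,255,255],"translation":[[0,0,0.03],[0.01,-0.03,0.03],[0.018,-0.04,0.03],[0.018,-0.04,0],[0.018,-0.04,0],[0.018,-0.04,0],[0.018,-0.04,0],[0.018,-0.04,0],[0.018,-0.04,0],[0.018,-0.04,0],[0.018,-0.04,0],[0,0,0]],"turn":[[0,0,0],[0,0,0.6],[0,0,0.6],[0,0,0.6],[0,0,0.6],[0,0,0],[0,0,0],[0,0,0],[0,0,0],[0,0,0],[0,0,0],[0,0,0]]}'
python3 -m inch '{"hand":[255,255],"translation":[[0,0,0],[0,0,0]],"turn":[[0,0,0],[0,0,0]]}'
python3 - <<'E'
from h import *
c=snap("wrist","w2");print(jaw(),c["T"].round(3))
hsv=cv2.cvtColor(c["img"],cv2.COLOR_RGB2HSV)
for z in(.02,.025):
  for r in mrect(c,cv2.inRange(hsv,(0,0,170),(180,50,255)),z,3): print(z,r)
for r in mrect(c,cv2.inRange(hsv,(5,80,80),(25,255,255)),.025,9): print(r)
E
```

```text
t: 4.35
eef_pos: [0.5988, -0.0906, 0.1915]
tool_rot: [2.357, 2.076, -0.0]
force: [0.2, 0.0, -0.7]
finger_gap: 0.651
t: 4.55
eef_pos: [0.5977, -0.0855, 0.192]
tool_rot: [-2.353, -2.081, 0.0]
force: [-0.7, -0.2, -1.0]
finger_gap: 0.647
(array([ 0.5977, -0.0853,  0.1921]), np.float64(-6.98), array([ 0.e+00,  1.e-04, -1.e+00]), 4.6) [[ 0.993 -0.116 -0.039  0.609]
 [-0.122 -0.943 -0.311 -0.006]
 [-0.001  0.313 -0.95   0.335]
 [ 0.     0.     0.     1.   ]]
0.02 (((805.99560546875, -234.8023223876953), (127.76727294921875, 24.109682083129883), 85.89757537841797), array([485.28181818, 290.39090909]))
0.02 (((530.287841796875, 15.371173858642578), (66.19229888916016, 66.18717193603516), 35.29594421386719), array([199.84090909,  95.75454545]))
0.02 (((620.8297119140625, 3.6487693786621094), (92.7332534790039, 62.630958557128906), 83.11184692382812), array([300.69186047,  94.31104651]))
0.02 (((534.749267578125, 13.50537109375), (134.2781219482422, 270.7927551269531), 83.00137329101562), array([197.64251862, 100.3676371 ]))
0.025 (((802.8677368164062, -231.16302490234375), (125.73816680908203,
[... 372 characters left out ...]
5 (((535.9290771484375, 13.201210021972656), (132.14561462402344, 266.4921875), 83.00137329101562), array([197.64251862, 100.3676371 ]))
(((406.92987060546875, -317.8894958496094), (37.23450469970703, 36.61572265625), 80.97357940673828), array([160.03571429, 392.28571429]))
(((577.0331420898438, -206.69537353515625), (248.12274169921875, 149.53298950195312), 83.00578308105469), array([281.93583725, 287.92644757]))
(((740.8014526367188, -119.05606079101562), (62.643150329589844, 65.54663848876953), 83.00330352783203), array([429.51428571, 207.04      ]))
(((534.3490600585938, 13.832843780517578), (119.3543472290039, 255.59890747070312), 83.00006866455078), array([202.26968974,  88.72792363]))
```

View pics/w2.png

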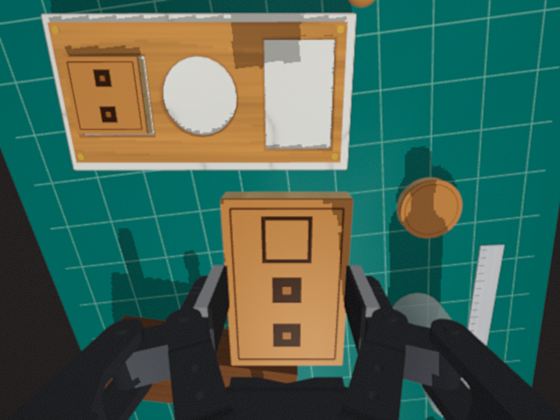

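Run:
```python
from h import *
c=load("w2");hsv=cv2.cvtColor(c["img"],cv2.COLOR_RGB2HSV)
P=[ray(c,u,v,.2006)[:2]*1000 for u,v in((222,203),(351,203),(343,365),(231,365))];P=np.array(P)
print(P.round(1),P.mean(0),[np.linalg.norm(P[i]-P[i-1]) for i in range(4)]); d=P[0]-P[3];e=P[1]-P[2];print(np.degrees(np.arctan2(*(d+e)[::-1])))
# outline square and stamped squares by dark mask
m=cv2.inRange(c["img"],(0,0,0),(110,70,50));m[:205]=0;m[360:]=0;m[:,:235]=0;m[:,340:]=0
for q in cv2.findContours(m,0,1)[0]:
  if cv2.contourArea(q)>300:
    r=cv2.minAreaRect(q);print(r,ray(c,*r[0],.2006)*1000)
```

```text
[[ 576.2  -41.3]
 [ 632.2  -48.1]
 [ 622.8 -136. ]
 [ 564.5 -128.9]] [598.91532676 -88.59289934] [np.float64(88.44585056425105), np.float64(56.42808755269598), np.float64(88.41234735878193), np.float64(58.69487001792678)]
83.17002295182864
((286.5, 289.5), (23.0, 27.0), 90.0) [598.91196717 -87.59743041 200.6       ]
((286.0, 239.5), (45.0, 50.0), 90.0) [601.84886423 -61.81216469 200.6       ]
```

```bash
python3 -m inch '{"hand":[255,255,255,255,255,255,255,255,255,255,255,255],"translation":[[0.006,0.022,0],[0.006,0.024,-0.02],[0.006,0.024,-0.03],[0.0044,0.0201,-0.035],[0,0,-0.035],[0,0,-0.02],[0,0,-0.01],[0,0,-0.004],[0,0,0],[0,0,0],[0,0,0],[0,0,0]],"turn":[[0,0,0],[0,0,0],[0,0,0],[0,0,0],[0,0,0],[0,0,0],[0,0,0],[0,0,0],[0,0,0],[0,0,0],[0,0,0],[0,0,0]]}'
python3 - <<'E'
from h import *
print(jaw(),get_obs()["force"])
E
```

```text
t: 5.8
eef_pos: [0.6206, 0.0037, 0.0388]
tool_rot: [2.353, 2.08, 0.001]
force: [0.2, 0.5, -1.1]
finger_gap: 0.648
(array([0.6206, 0.0037, 0.0388]), np.float64(-7.06), array([ 1.1e-03, -1.0e-04, -1.0e+00]), 5.8) [ 0.18028289  0.51876754 -1.08589286]
```

```bash
python3 -m inch '{"hand":[255,255,255,255],"translation":[[-0.0004,0.001,-0.004],[0,0,-0.004],[0,0,-0.002],[0,0,0]],"turn":[[0,0,0],[0,0,0],[0,0,0],[0,0,0]]}'
python3 -m inch '{"hand":[255,255,255],"translation":[[0,0,-0.002],[0,0,-0.001],[0,0,0]],"turn":[[0,0,0],[0,0,0],[0,0,0]]}'
python3 - <<'E'
from h import *
c=snap("side","s2")
u,v=map(int,proj(c,(.62,.004,.03)));print(u,v,jaw())
cv2.imwrite("pics/s2c.png",cv2.resize(c["img"][v-50:v+50,u-70:u+70,::-1],None,fx=5,fy=5,interpolation=2))
E
```

```text
t: 6.2
eef_pos: [0.6197, 0.0048, 0.0274]
tool_rot: [-2.353, -2.08, 0.001]
force: [0.2, 0.4, -1.4]
finger_gap: 0.651
t: 6.5
eef_pos: [0.6201, 0.0048, 0.0256]
tool_rot: [2.353, 2.08, 0.001]
force: [-4.2, -0.3, 5.0]
finger_gap: 0.652
321 204 (array([0.6201, 0.0048, 0.0256]), np.float64(-7.05), array([ 4.e-04, -1.e-04, -1.e+00]), 6.55)
```

View pics/s2c.png

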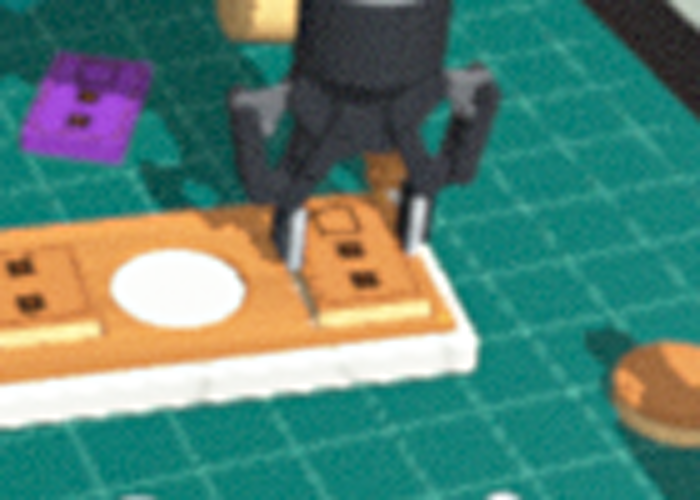

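```bash
python3 -m inch '{"hand":[0,0,0,0,0,0,0,0,0,0,0,0],"translation":[[0,0,0],[0,0,0],[0,0,0],[0,0,0],[0,0,0.02],[0,0,0.04],[0,0,0.04],[0,-0.02,0.04],[-0.006,-0.03,0.03],[-0.006,-0.02,0.004],[0,-0.01,0],[0,0,0]],"turn":[[0,0,0],[0,0,0],[0,0,0],[0,0,0],[0,0,0],[0,0,0],[0,0,0],[0,0,0],[0,0,0],[0,0,0],[0,0,0],[0,0,0]]}'
python3 -m inch '{"hand":[0,0],"translation":[[0,0,0],[0,0,0]],"turn":[[0,0,0],[0,0,0]]}'
python3 - <<'E'
from h import *
c=snap("wrist","w3");print(jaw())
m=cv2.inRange(c["img"],(0,0,0),(120,80,60))
for q in cv2.findContours(m,0,1)[0]:
  if 60<cv2.contourArea(q)<3000 and cv2.minAreaRect(q)[0][1]<220:
    P=np.array([ray(c,*p[0],.034)[:2]*1000 for p in q]).astype(np.float32);print(cv2.minAreaRect(q)[0],cv2.minAreaRect(P))
cv2.imwrite("pics/w3c.png",cv2.resize(c["img"][0:240,180:460,::-1],None,fx=2.5,fy=2.5,interpolation=2))
E
```

```text
t: 7.75
eef_pos: [0.6078, -0.076, 0.1983]
tool_rot: [-2.355, -2.078, 0.001]
force: [0.6, 0.5, -1.0]
finger_gap: 0.997
t: 7.95
eef_pos: [0.608, -0.0742, 0.1981]
tool_rot: [-2.352, -2.081, 0.001]
force: [0.0, 0.7, 0.6]
finger_gap: 1.003
(array([ 0.608 , -0.0743,  0.1983]), np.float64(-6.99), array([-1.1e-03,  3.0e-04, -1.0e+00]), 8.0)
(289.5, 140.5) ((618.2658081054688, -23.23934555053711), (11.96807861328125, 12.299580574035645), 83.01802825927734)
(104.5, 128.0) ((448.99749755859375, 8.9628267288208), (12.601197242736816, 13.219551086425781), 83.00800323486328)
(289.5, 111.0) ((621.4024047851562, 2.980168342590332), (12.189220428466797, 11.964679718017578), 83.00678253173828)
(99.0, 93.5) ((452.5982360839844, 38.81244659423828), (12.659934043884277, 13.273780822753906), 83.0005874633789)
(101.0, 70.5) ((460.44512939453125, 57.043006896972656), (0.8095335364341736, 60.03376770019531), 82.98965454101562)
(289.5, 80.5) ((624.328125, 28.535140991210938), (22.228260040283203, 22.177858352661133), 82.98857879638672)
```

View pics/w3c.png

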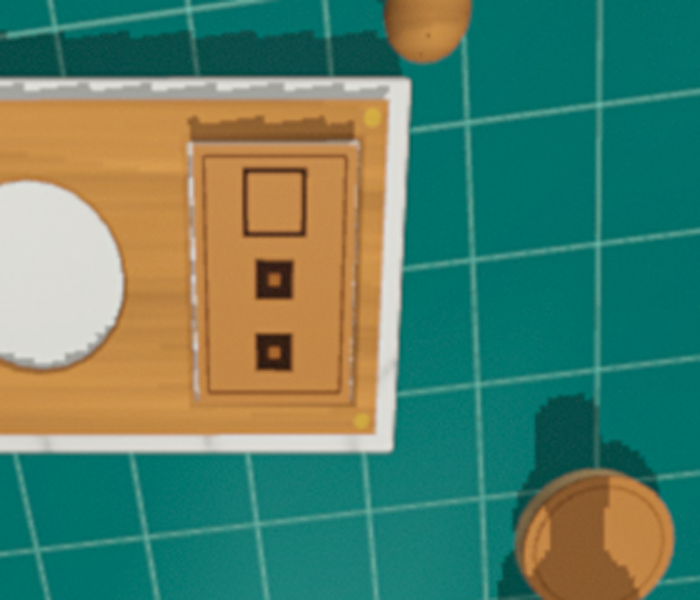

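The lid is home. Its squares are 52.1 mm apart (should be 52) at z = 34 mm, and there is a thin gap on both sides of it. The mark is at about (624.4, 28.7) mm, and the lid is turned −7.0°. Next is the stamp.

```bash
python3 -m inch '{"hand":[0,0,0,0,0,0,0,0,0,0,0,0],"translation":[[0,0,0.03],[-0.02,-0.018,0.022],[-0.02,-0.018,0],[-0.02,-0.018,0],[-0.02,-0.018,0],[-0.02,-0.018,0],[-0.02,-0.018,0],[-0.02,-0.018,0],[-0.02,-0.018,0],[-0.02,-0.018,0],[-0.02,-0.019,0],[0,0,0]],"turn":[[0,0,7.4],[0,0,7.4],[0,0,7.4],[0,0,7.4],[0,0,7.4],[0,0,7.4],[0,0,7.4],[0,0,7.4],[0,0,7.4],[0,0,7.4],[0,0,7],[0,0,0]]}'
python3 -m inch '{"hand":[0,0],"translation":[[0,0,0],[0,0,0]],"turn":[[0,0,0],[0,0,0]]}'
python3 - <<'E'
from h import *
c=snap("wrist","w4");print(jaw(),get_obs()["qpos"].round(2),c["T"].round(3))
E
```

```text
t: 9.2
eef_pos: [0.4067, -0.2573, 0.2509]
tool_rot: [-0.434, -3.111, 0.0]
force: [0.3, -0.6, -0.6]
finger_gap: 0.998
t: 9.4
eef_pos: [0.4085, -0.2556, 0.2509]
tool_rot: [-0.44, -3.111, -0.0]
force: [0.2, -0.9, -0.3]
finger_gap: 0.999
(array([ 0.4086, -0.2556,  0.2509]), np.float64(73.94), array([-1.e-04,  2.e-04, -1.e+00]), 9.45) [-0.64  0.13  1.68  0.    1.33 -1.93] [[ 0.277  0.912  0.301  0.332]
 [ 0.961 -0.264 -0.086 -0.234]
 [ 0.001  0.313 -0.95   0.394]
 [ 0.     0.     0.     1.   ]]
```

View pics/w4.png

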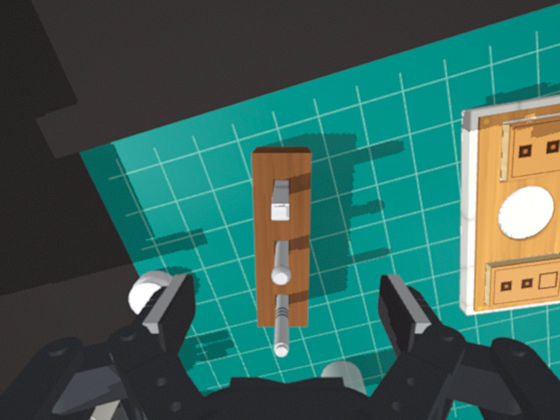

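The wrist view shows the square stamp's top at (281,212), with flat sides. The mushroom is at (281,270) and the round one at (281,345), so this is the right stamp.

Run:
```python
from h import *
c=load("w4");im=c["img"];hsv=cv2.cvtColor(im,cv2.COLOR_RGB2HSV)
m=cv2.inRange(hsv,(0,0,120),(180,60,255));m[:175]=0;m[225:]=0;m[:,:260]=0;m[:,305:]=0
b=cv2.inRange(hsv,(0,0,205),(180,60,255))&m
for n,k in(("all",m),("top",b)):
  q=max(cv2.findContours(k,0,1)[0],key=cv2.contourArea);print(n,cv2.boundingRect(q),cv2.minAreaRect(q))
  P=np.array([ray(c,*p[0],.146)[:2]*1000 for p in q]).astype(np.float32);print(cv2.minAreaRect(P))
br=cv2.inRange(hsv,(0,90,40),(15,255,200));br[:,:240]=0;br[:,330:]=0;br[:150]=0
print(im[160,275],im[200,270])
q=max(cv2.findContours(cv2.morphologyEx(br,3,np.ones((35,35),np.uint8)),0,1)[0],key=cv2.contourArea);print(cv2.boundingRect(q))
P=np.array([ray(c,*p[0],.06)[:2]*1000 for p in q]).astype(np.float32);print(cv2.minAreaRect(P),cv2.boxPoints(cv2.minAreaRect(P)).round())
for p in((273,204),(289,204),(272,219),(290,219)):print(ray(c,*p,.146))
print("proj of est",proj(c,(.4085,-.2555,.146)))
```

```text
all (271, 180, 19, 41) ((280.0, 200.0), (40.0, 18.0), 90.0)
((398.7992858886719, -257.77008056640625), (14.7705659866333, 33.445640563964844), 73.87701416015625)
top (272, 204, 17, 16) ((280.0, 211.5), (15.0, 16.0), 90.0)
((407.8627624511719, -260.3898010253906), (13.129949569702148, 12.836824417114258), 73.8784408569336)
[144  91  53] [143  92  54]
(252, 150, 59, 177)
((474.30218505859375, -279.3419494628906), (61.331939697265625, 216.2874755859375), 74.04926300048828) [[ 362. -279.]
 [ 570. -339.]
 [ 587. -280.]
 [ 379. -220.]]
[ 0.40014732 -0.26397029  0.146     ]
[ 0.40373724 -0.25154815  0.146     ]
[ 0.41220564 -0.2684788   0.146     ]
[ 0.41630814 -0.2542865   0.146     ]
proj of est (np.float64(285.9386011862204), np.float64(210.68588155023994))
```

```bash
python3 -m inch '{"hand":[0,0,0,0,0,0,0,0,255,255,255,255],"translation":[[-0.0009,-0.0046,0],[0,0,-0.03],[0,0,-0.04],[0,0,-0.04],[0,0,-0.03],[0,0,-0.02],[0,0,-0.01],[0,0,0],[0,0,0],[0,0,0],[0,0,0],[0,0,0]],"turn":[[0,0,0],[0,0,0],[0,0,0],[0,0,0],[0,0,0],[0,0,0],[0,0,0],[0,0,0],[0,0,0],[0,0,0],[0,0,0],[0,0,0]]}'
python3 -m inch '{"hand":[255,255,255,255],"translation":[[0,0,0],[0,0,0],[0,0,0],[0,0,0]],"turn":[[0,0,0],[0,0,0],[0,0,0],[0,0,0]]}'
python3 -c "from h import *;print(jaw())"
```

```text
t: 10.65
eef_pos: [0.4073, -0.261, 0.0816]
tool_rot: [0.438, 3.11, -0.001]
force: [-1.4, 1.6, 0.5]
finger_gap: 0.329
t: 11.05
eef_pos: [0.4073, -0.2609, 0.0815]
tool_rot: [0.438, 3.11, -0.0]
force: [-1.1, 1.2, 5.8]
finger_gap: 0.157
(array([ 0.4073, -0.2609,  0.0815]), np.float64(73.95), array([ 6.e-04, -4.e-04, -1.e+00]), 11.05)
```

```bash
python3 -m inch '{"hand":[255,255,255,255,255,255,255,255,255,255],"translation":[[0,0,0.005],[0,0,0.01],[0,0,0.015],[0,0,0.02],[0,0,0.02],[0,0,0.02],[0,0,0.02],[0,0,0.01],[0,0,0],[0,0,0]],"turn":[[0,0,0],[0,0,0],[0,0,0],[0,0,0],[0,0,0],[0,0,0],[0,0,0],[0,0,0],[0,0,0],[0,0,0]]}'
python3 -c "from h import *;print(jaw())"
```

```text
t: 12.05
eef_pos: [0.4068, -0.2607, 0.2004]
tool_rot: [-0.439, -3.11, -0.001]
force: [1.0, 0.1, -1.6]
finger_gap: 0.157
(array([ 0.4068, -0.2607,  0.2004]), np.float64(73.95), array([-7.e-04,  5.e-04, -1.e+00]), 12.05)
```

```bash
python3 -m inch '{"hand":[255,255,255,255,255,255,255,255,255,255,255,255],"translation":[[0.0098,0.0164,0],[0.02,0.027,0],[0.02,0.027,0],[0.02,0.027,0],[0.02,0.027,0],[0.02,0.027,0],[0.02,0.027,0],[0.02,0.027,0],[0.02,0.027,0],[0.02,0.027,0],[0.02,0.027,0],[0.0078,0.003,0]],"turn":[[0,0,0.9],[0,0,0.9],[0,0,0.9],[0,0,0.9],[0,0,0.9],[0,0,0.9],[0,0,0.9],[0,0,0.9],[0,0,0.9],[0,0,0.9],[0,0,0],[0,0,0]]}'
python3 -m inch '{"hand":[255,255,255,255,255],"translation":[[0,0,-0.02],[0,0,-0.02],[0,0,-0.02],[0,0,0],[0,0,0]],"turn":[[0,0,0],[0,0,0],[0,0,0],[0,0,0],[0,0,0]]}'
python3 - <<'E'
from h import *
c=snap("wrist","w5");s=snap("side","s5");print(jaw(),get_obs()["force"])
print("foot est in wrist",proj(c,(.6244,.0287,.073)),"mark",proj(c,(.6244,.0287,.034)))
u,v=map(int,proj(s,(.624,.029,.055)));print(u,v)
C=np.zeros((600,800,3),np.uint8);C[:420,:560]=c["img"]
k=cv2.resize(s["img"][v-30:v+30,u-40:u+40],None,fx=5,fy=5,interpolation=2);C[300:600,400:800]=k
cv2.imwrite("pics/c5.png",C[:,:,::-1])
E
```

```text
t: 13.25
eef_pos: [0.6253, 0.0315, 0.1991]
tool_rot: [-0.189, -3.134, -0.001]
force: [-0.8, 0.2, -1.3]
finger_gap: 0.155
t: 13.75
eef_pos: [0.6245, 0.0283, 0.1408]
tool_rot: [-0.194, -3.135, 0.0]
force: [-0.0, 0.0, -0.6]
finger_gap: 0.154
(array([0.625 , 0.0284, 0.142 ]), np.float64(82.94), array([ 0.0013, -0.    , -1.    ]), 13.85) [-0.28088624  0.1152334  -1.8299332 ]
foot est in wrist (np.float64(286.74372821306713), np.float64(226.6662747272759)) mark (np.float64(286.63340714830065), np.float64(209.94741072690587))
319 190
```

View pics/c5.png

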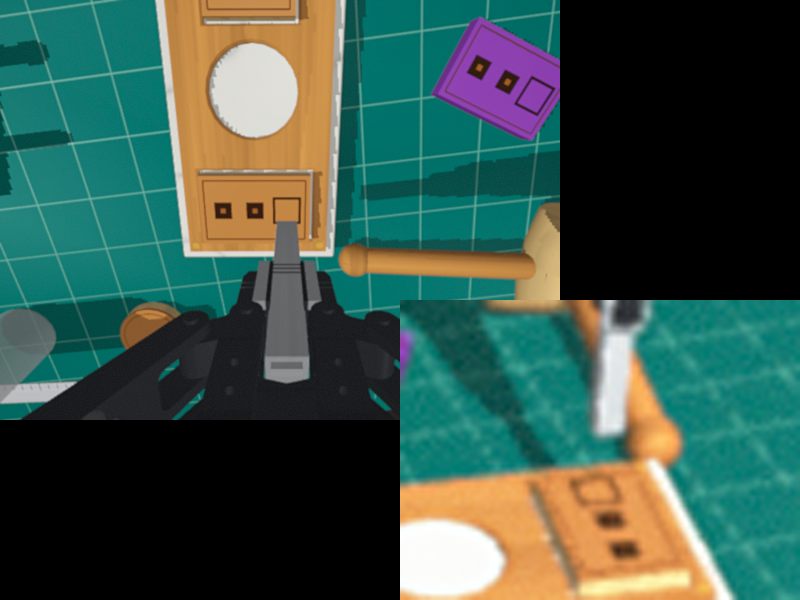

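Run:
```python
from h import *
c=load("w5");g=c["img"].astype(int)
sat=g.max(2)-g.min(2)
for r in(224,228,240,255,300,340):
  k=np.where(sat[r,265:312]<25)[0]+265;print(r,k.min(),k.max(),end=" | ")
print([ (r,g[r,287].tolist()) for r in range(217,228)])
o=np.array([.6247,.0284]);a=np.radians(173);ex=np.array([np.cos(a),np.sin(a)]);ey=np.array([-ex[1],ex[0]])
for h in(0,.131):
  for s in(-.007,0,.007): print(h,s,np.round(proj(c,np.append(o+.007*ex+s*ey,.0755+h)),1))
m=cv2.inRange(c["img"],(0,0,0),(120,80,60));m[190:225,268:305]&=255
for q in cv2.findContours(m[190:222,262:308].copy(),0,1)[0]:
  x,y,w,hh=cv2.boundingRect(q);print("outline",x+262,y+190,w,hh)
```

```text
224 277 311 | 228 277 310 | 240 276 297 | 255 265 311 | 300 265 311 | 340 265 311 | [(217, [195, 135, 71]), (218, [197, 135, 68]), (219, [195, 134, 67]), (220, [179, 127, 81]), (221, [132, 108, 96]), (222, [99, 99, 101]), (223, [95, 98, 100]), (224, [98, 99, 101]), (225, [97, 98, 100]), (226, [99, 100, 101]), (227, [98, 99, 99])]
0 -0.007 [296.5 218.9]
0 0 [286.4 218.9]
0 0.007 [276.2 218.9]
0.131 -0.007 [310.2 362. ]
0.131 0 [286.9 362.1]
0.131 0.007 [263.6 362.1]
outline 262 203 1 16
outline 273 198 28 24
```

```bash
python3 -m inch '{"hand":[255,255,255,255,255,255,255],"translation":[[-0.001,0.0003,-0.015],[0,0,-0.012],[0,0,-0.006],[0,0,-0.002],[0,0,0],[0,0,0],[0,0,0]],"turn":[[0,0,0],[0,0,0],[0,0,0],[0,0,0],[0,0,0],[0,0,0],[0,0,0]]}'
```

```text
t: 14.55
eef_pos: [0.6239, 0.0289, 0.1065]
tool_rot: [0.193, 3.135, 0.0]
force: [0.8, 0.8, -1.6]
finger_gap: 0.154
```

```bash
python3 -m inch '{"hand":[255,255,255],"translation":[[0,0,-0.001],[0,0,-0.001],[0,0,0]],"turn":[[0,0,0],[0,0,0],[0,0,0]]}'
```

```text
t: 14.85
eef_pos: [0.6236, 0.0289, 0.1039]
tool_rot: [-0.193, -3.135, -0.0]
force: [0.2, 0.1, -1.3]
finger_gap: 0.158
```

```bash
python3 -m inch '{"hand":[255,255,255,255],"translation":[[0,0,-0.0005],[0,0,-0.0005],[0,0,-0.0005],[0,0,0]],"turn":[[0,0,0],[0,0,0],[0,0,0],[0,0,0]]}'
python3 -m inch '{"hand":[255,255,255],"translation":[[0,0,-0.0005],[0,0,0],[0,0,0]],"turn":[[0,0,0],[0,0,0],[0,0,0]]}'
python3 -m inch '{"hand":[255,255,255],"translation":[[0,0,-0.0005],[0,0,0],[0,0,0]],"turn":[[0,0,0],[0,0,0],[0,0,0]]}'
```

```text
t: 15.25
eef_pos: [0.6236, 0.0289, 0.1024]
tool_rot: [-0.193, -3.135, 0.0]
force: [-0.4, -1.1, -2.4]
finger_gap: 0.153
t: 15.55
eef_pos: [0.6236, 0.0289, 0.102]
tool_rot: [-0.193, -3.136, 0.0]
force: [0.2, -0.1, -1.5]
finger_gap: 0.154
t: 15.85
eef_pos: [0.6237, 0.0289, 0.1015]
tool_rot: [0.193, 3.136, -0.0]
force: [-0.2, 0.3, -1.7]
finger_gap: 0.156
```

```bash
python3 -m inch '{"hand":[255,255,255],"translation":[[0,0,-0.0005],[0,0,0],[0,0,0]],"turn":[[0,0,0],[0,0,0],[0,0,0]]}'
python3 -m inch '{"hand":[255,255,255],"translation":[[0,0,-0.0003],[0,0,0],[0,0,0]],"turn":[[0,0,0],[0,0,0],[0,0,0]]}'
```

```text
t: 16.15
eef_pos: [0.6236, 0.0289, 0.101]
tool_rot: [-0.193, -3.136, -0.0]
force: [-0.4, 0.1, -1.7]
finger_gap: 0.155
t: 16.45
eef_pos: [0.6236, 0.0289, 0.1007]
tool_rot: [-0.193, -3.136, -0.0]
force: [-0.0, -0.4, -2.3]
finger_gap: 0.155
```

```bash
python3 -m inch '{"hand":[255,255,255],"translation":[[0,0,-0.0003],[0,0,0],[0,0,0]],"turn":[[0,0,0],[0,0,0],[0,0,0]]}'
```

```text
t: 16.75
eef_pos: [0.6237, 0.0289, 0.1005]
tool_rot: [0.193, 3.135, -0.0]
force: [0.4, -0.4, 0.1]
finger_gap: 0.152
```

```bash
python3 -m inch '{"hand":[255,255,255],"translation":[[0,0,-0.0002],[0,0,0],[0,0,0]],"turn":[[0,0,0],[0,0,0],[0,0,0]]}'; python3 -m inch '{"hand":[255,255],"translation":[[0,0,0],[0,0,0]],"turn":[[0,0,0],[0,0,0]]}'
```

```text
t: 17.05
eef_pos: [0.6238, 0.0289, 0.1005]
tool_rot: [0.193, 3.135, 0.0]
force: [-0.0, 0.4, 2.6]
finger_gap: 0.152
t: 17.25
eef_pos: [0.6238, 0.0289, 0.1005]
tool_rot: [0.193, 3.135, 0.0]
force: [-0.8, 1.0, 5.4]
finger_gap: 0.158
```

```bash
python3 -m inch '{"hand":[255,255,255,255],"translation":[[0,0,0],[0,0,0],[0,0,0],[0,0,0]],"turn":[[0,0,0],[0,0,0],[0,0,0],[0,0,0]]}'
python3 - <<'E'
from h import *
c=snap("wrist","w6");s=snap("side","s6");print(jaw(),get_obs()["force"])
k=cv2.resize(c["img"][160:260,230:345],None,fx=4,fy=4,interpolation=2)
u,v=map(int,proj(s,(.624,.029,.055)))
k2=cv2.resize(s["img"][v-40:v+40,u-45:u+45],None,fx=4,fy=5,interpolation=2)
C=np.zeros((420,800,3),np.uint8);C[:400,:460]=k[:, :460];C[:400,440:800]=k2
cv2.imwrite("pics/c6.png",C[:,:,::-1])
print(proj(c,(.6244,.0287,.034)))
E
```

```text
t: 17.65
eef_pos: [0.6238, 0.0289, 0.1005]
tool_rot: [0.193, 3.135, 0.0]
force: [-0.4, -0.3, 5.5]
finger_gap: 0.158
(array([0.6238, 0.0289, 0.1005]), np.float64(82.95), array([ 5.e-04, -0.e+00, -1.e+00]), 17.75) [-1.04967899 -0.92079313  5.16749179]
(np.float64(285.9917022406216), np.float64(228.20686780888965))
```

View pics/c6.png

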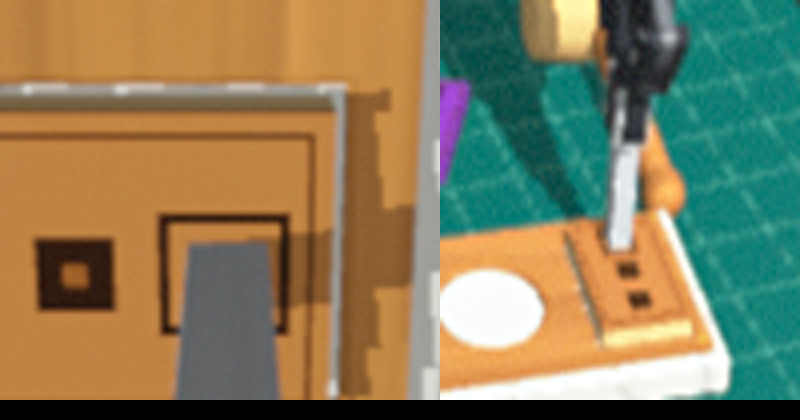

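The stamp stands inside the outline. Its foot's front edge is about 1 mm off the ideal position in each direction, its sides are in line with the outline, and it presses with about 5–7 N. I'm handing in.

```bash
python3 -c "from h import *;print(finish_job());print(jaw(),get_obs()['force'])"
```

```text
the job is handed in; nothing more can be done
None
the job is handed in; nothing more can be done
```

The lid is in the rectangular nest, leather up and released, and the square stamp stands on its empty outline, still held in the gripper. I handed the job in at about 18 s of the 54 s allowed; no verdict was reported.

Last checks:
- **Lid:** seated flat. Its squares measured 52.1 mm apart against 52 mm at the home height, with a thin gap on both sides. I measured this after letting go. The last picture showed no sign that it had moved, but I did not measure it again.
- **Stamp position:** the foot is about 1.2 mm from the outline's centre (limit 4.5 mm). The wrist camera showed about 0.8–1.4 mm more offset towards +x than the robot's own pose suggested. I corrected for part of that before setting the stamp down.
- **Stamp alignment:** in line with the outline to about 0.1° by the jaw angle. The tool is vertical to about 0.03°, and the stamp looks upright in the side view, though I did not measure its tilt directly.
- **Force:** the wrist reads 5.2–5.5 N upward. Allowing for the stamp's weight, the stamp presses with about 7 N, a little above the 5 N asked but within 1–18 N.
- **Grip and surroundings:** the fingers are closed on the shank. I saw no sign of any other object having moved, though I did not check each one at the end.

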